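# Set the bench block over the hidden bar of a sprung hammering deck

### The job

Under the sprung slatted hammering deck a steel bar runs crosswise, out of sight, somewhere along the deck's length. First feel for it by pressing with the fingertips along the slats until you find where they no longer give; then set the polished steel bench block flat on the deck right over the bar, wholly on the slats and on the deck's middle line, so that it stands level and does not sink in, and let go. Leave the hammer and the ring clamp where they lie.

Things in the scene. Friction and masses are not known exactly. Their poses are not given: they have to be found in the camera images.
- deck: Sprung hammering deck fixed to the bench: low dark wooden frame, 126 (x) x 268 (y) x 31 mm, filled with 16 pale slats side by side. Origin: centre of its underside, on the bench top; y along the deck's length, x along the slats, z up. Slats are 100 mm long (x), 15 mm wide (y), together filling x -50..50, y -120..120 mm; tops level, 38 mm above the bench, 7 mm above the frame.
- deck_top (a point): Centre of the slatted top, 38 mm above the bench; axes as the deck's. Each slat goes straight down on its own spring (about 0.4 N per mm, 9 mm travel) and comes back up. Under them lies a loose steel bar, parallel to the slats and nearly as long, 22 mm wide (y), its middle anywhere from y -75 to +75 mm.
- block_centre (a point): Centre of the loose polished steel bench block, 62 x 62 x 20 mm, about 0.6 kg, lying flat on the bench in front of the deck, on the robot's side; half-way up (10 mm above its underside), x and y along its sides, z up. Grasp it across two opposite sides.
- hammer: Chasing hammer with steel head and ash handle, 93 x 216 x 22 mm, lying farther to the left; a bystander. Origin: centre of its underside.
- clamp: Turned wooden ring clamp, 24 x 121 x 24 mm, lying to the left of the deck and the block; a bystander. Origin: centre of its underside.
- deck_far_end (a point): Middle of the slatted top's end at y = +120 mm, 38 mm up. What pressing shows: the two or three slats over any part of the bar give less than 1 mm; elsewhere a fingertip sinks 3 mm or more at 4 N. The bench block left on the deck sinks 2 to 4 mm away from the bar, under 1 mm centred over it, and leans if it is off to one side.
Things that resemble listed ones, but are neither listed nor needed, are in the scene too. Of the things that look like the part that bears block_centre, the largest one is meant.

How it is judged:
On the way:
1. the fingers have pressed on the deck with at least 2 N while the block still lies where it was (contact force between the fingers and deck above 2 N and distance of block_centre from where it was at the start of the episode below 0.01 m), for 0.02 s.
At the end, for the whole second after the job is handed in: The bench block lies at rest and released on the slats, its centre within 22 mm of the deck's middle line, level to 2 degrees and sunk by less than 1.2 mm, as only the hidden bar can hold it (z of block_centre in the frame of deck_top between 0.0088 and 0.0115 m and angle between block_centre's own z axis and vertical below 0.035 rad and x of block_centre in the frame of deck_top between -0.022 and 0.022 m and y of block_centre in the frame of deck_top between -0.11 and 0.11 m); the robot touches nothing.
It fails at once if the hammer is moved by more than 30 mm (distance of hammer from where it was at the start of the episode above 0.03 m).
It fails at once if the ring clamp is moved by more than 30 mm (distance of clamp from where it was at the start of the episode above 0.03 m).
It also fails if it takes over 72 s, if anything falls off the work surface, if the arm or the gripper's body presses on something with over 40 N, if the wrist force passes 120 N, or if a joint passes its speed limit or range.

### The arm

A 7-joint arm with a two-finger parallel gripper is mounted at the origin on a cart in front of the work surface, level with it; the furniture and walls round the work are solid. World frame = base frame: x ahead of the robot, y to its left, z up, the work surface at z = 0. Lengths are in m, angles in rad, forces in N, time in s.
With the tool pointing down it reaches from about 0.35 to 0.9 m from the base axis. Payload 7.2 kg.
Tool frame: the origin (TCP) lies midway between the tips of the shut fingers; the grasp point (between the pads) lies 19 mm behind it; z points along the fingers, y is the line along which they close (so a half turn about z gives the same grasp; the last joint's range is limited). The gripper opens to 85 mm and grips with 20 to 120 N. Pads are 22 mm wide; open, the fingers measure 114 mm over their backs; the gripper's body (76 mm by 85 mm) begins 54 mm behind the grasp point. The pads swing forward as they close: fully open they stand 13 mm farther back than shut.
Start: joints at [1.181, 0.411, -0.013, 1.596, 0.006, 1.134, -0.082], TCP at [0.198, -0.593, 0.231] pointing down, gripper open.
Joint ranges: [-2.95, 2.95], [-0.29, 1.99], [-1.47, 1.44], [0.14, 2.54], [-1.03, 4.17], [0.13, 1.85], [-2.86, 2.86]. Speed limits (rad/s): [2.39, 2.39, 3.01, 3.01, 3.14, 3.14, 3.14].

### API

Orientations are given as a unit quaternion [w, x, y, z].
In Python, from rig import bot, cams, ticket gives the robot as it stands.
- The arm moves only by the tool jog_arm, never from a script. Its arguments are lists of equal length, an entry for each row: "delta_pos": the shift along the tool's x, y, z in mm, a list of three; "turn": the turn, a rotation vector about the tool's x, y, z in degrees, a list of three. A call has exactly 5 rows; each row is the pose to reach, as a shift and turn from the pose commanded when the call began, along the tool's axes at that moment; what a row does not reach only later rows make up. A row lasts 1/8 s, in which the tool goes at most 62.5 mm and 10.7 degrees, less where a joint would pass 70% of its speed; a pose out of reach is approached as far as the arm can. A call with a gripper value outside its range is refused whole. "jaw" is the opening, from -1 (shut) to 1 (fully open), so that 0 is half open, set as the call begins (left out, the last holds). The fingers move at their own pace and stop on an object; "force" is the grip in N (left out, the last holds). Time passes only in rows, so rows that repeat a pose let the fingers close, or fill a call up. It gives the time, the measured TCP pose, the force, the opening and the grip force at its end, in the units of the state.
- bot.state(): the state, without advancing time (a new reading comes with each control period).
- cams.snapshot(name): name is "side" or "top"; returns the picture (384x512x3 uint8, blue, green, red); there is no depth.
- cams.get_calibration(name): a dict with "camera_matrix" (3x3 intrinsics, pixels), "rvec" (rotation vector, rad) and "tvec" (3), from world to camera coordinates, as OpenCV has them. Camera axes: x right, y down, z forward; pixel columns grow to the right and rows downward; lengths in m; the calibration is good to about 2 mm. A picture is of the moment at which its call begins. get_calibration takes no time and is no camera call.
- ticket.job_done(): hands the job in; it is judged then, once.
The state is a dict: "t": time; "joints": joint angles; "joint_vel": joint speeds; "effort": joint torques, N m; "tcp_pos": TCP position; "tcp_rot": TCP orientation; "contact_force": force on the tool from outside, world axes, zero at the start; "ft_torque": the same for the moment, N m; "width": finger opening in m; "gripper_force": force on a finger pad.
Only numpy, scipy, OpenCV 4.12 (cv2) and the standard library are available. Lean on these libraries where they do the work, as an engineer would, in place of code of your own. Each camera call takes 0.05 s, during which the arm holds its last target. There are 200 camera calls.

## Working session

There is one attempt and no reset: what is moved stays moved. The work goes in short steps, Python scripts to look and compute and a tool call to move; the robot and the scene stay as the last step left them, time stands still between calls to the robot, and variables do not carry over. Pictures are saved under pics/ and viewed, at most 10 in all, crops included, and the job is handed in when it is done.

Besides the shell and the picture viewer there is one more tool, called in YAML: its name, and indented under it one key for each argument. jog_arm: Moves the arm, as the interface text tells. Its arguments: {"type":"object","properties":{"delta_pos":{"type":"array"},"turn":{"type":"array"},"jaw":{"type":"number"},"force":{"type":"number"}},"required":["delta_pos","turn"]}

```bash
mkdir -p pics
python3 - <<'E'
from rig import bot,cams
import cv2
for n in("top","side"):
    cv2.imwrite(f"pics/{n}0.png",cams.snapshot(n))
    c=cams.get_calibration(n);R=cv2.Rodrigues(c["rvec"])[0];print(n,c["camera_matrix"],(-R.T@c["tvec"].reshape(3)))
s=bot.state();print(s)
E
```

```text
top [[380.4680665    0.         253.51795834]
 [  0.         380.4680665  189.78050021]
 [  0.           0.           1.        ]] [0.25065944 0.04497252 1.04455645]
side [[356.80042535   0.         258.94584503]
 [  0.         356.80042535 193.87410395]
 [  0.           0.           1.        ]] [0.31766594 0.87553924 0.60648349]
{'t': 0.1, 'joints': array([ 1.1808238 ,  0.41184879, -0.0127053 ,  1.59696226,  0.00557992,
        1.13431059, -0.08218544]), 'joint_vel': array([-0.00144729, -0.00264802, -0.00018931, -0.00210036,  0.0009259 ,
        0.0010157 ,  0.00052897]), 'effort': array([ 4.55622445e-03, -6.01824617e+01,  6.85599223e-01, -3.00087225e+01,
        1.42098562e-02,  6.49569512e-03, -2.72929873e-05]), 'tcp_pos': array([ 0.19747785, -0.59250428,  0.23051842]), 'tcp_rot': array([-7.28639854e-04,  9.87083490e-01,  1.60204948e-01, -1.63880423e-04]), 'contact_force': array([-0.9160013 , -0.23207756, -0.48398514]), 'ft_torque': array([-0.00079503,  0.001815  ,  0.08368797]), 'gripper_force': 0.0, 'width': 0.08526242201393198}
```

View pics/top0.png

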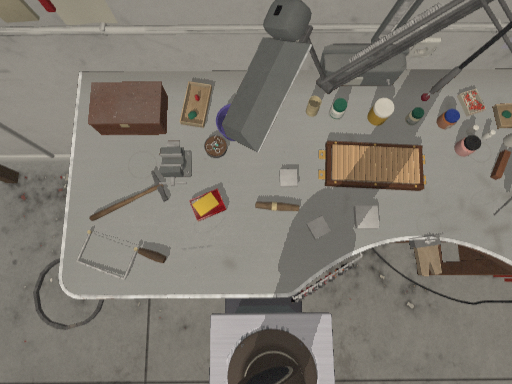

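View pics/side0.png

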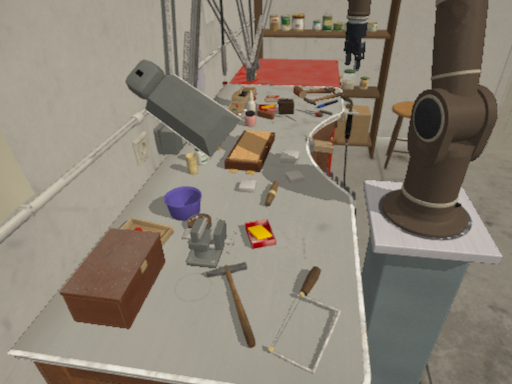

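The top view shows the deck at (375,165). There are three block-like candidates: (289,177) small, (318,226) small and turned, and (367,216) the largest, in front of the deck. (367,216) fits the description, so I'll confirm it in an enlarged crop.

Run:
```python
import cv2
i=cv2.imread("pics/top0.png")[130:245,250:440]
cv2.imwrite("pics/c1.png",cv2.resize(i,None,fx=4,fy=4,interpolation=cv2.INTER_CUBIC))
```

```text
(no output)
```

View pics/c1.png

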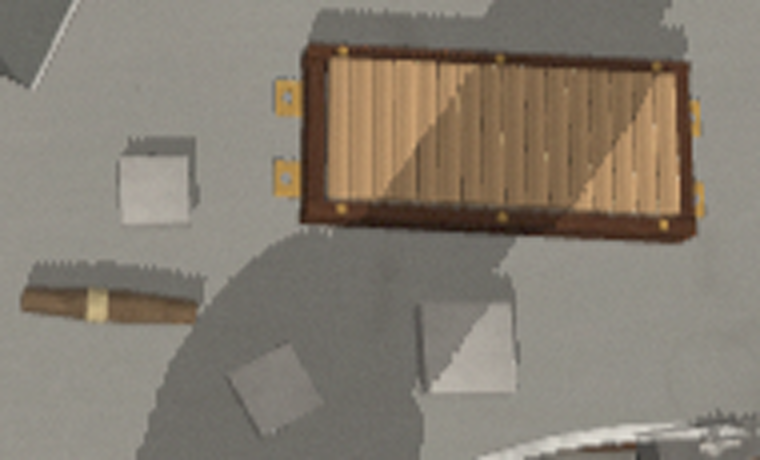

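The crop confirms it. Scaled to mm, the block at crop (424–516, 303–391) is about 62 mm square, while the other two are about 45 mm. The slat corners are at crop (329,57), (680,72), (680,214) and (328,200).

```bash
cat > h.py <<'E'
import numpy as np,cv2
from rig import bot,cams
from scipy.spatial.transform import Rotation as Ro
def px2w(n,uv,z):
    c=cams.get_calibration(n);R=cv2.Rodrigues(c["rvec"])[0];o=-R.T@c["tvec"].reshape(3)
    d=(np.linalg.inv(c["camera_matrix"])@np.c_[uv,np.ones(len(uv))].T).T@R
    return o+d*((z-o[2])/d[:,2])[:,None]
def rot(s): q=s["tcp_rot"];return Ro.from_quat([q[1],q[2],q[3],q[0]])
E
python3 - <<'E'
from h import *
f=lambda a:np.array(a)/4.+[250-.375,130-.375]
B=px2w("top",f([(424,304),(516,303),(516,391),(426,391)]),.02)
D=px2w("top",f([(329,57),(680,72),(680,214),(328,200)]),.038)
for n,P in(("B",B),("D",D)):
    print(n,P.round(4).tolist(),P.mean(0));
    for k in range(4): v=P[(k+1)%4]-P[k];print(np.linalg.norm(v),np.degrees(np.arctan2(v[1],v[0])))
s=bot.state();print(rot(s).as_matrix().round(4), cv2.Rodrigues(cams.get_calibration("top")["rvec"])[0].round(3))
E
```

```text
B [[0.4308, -0.2362, 0.02], [0.4311, -0.2991, 0.02], [0.3708, -0.2944, 0.02], [0.3713, -0.2337, 0.02]] [ 0.40100471 -0.26585216  0.02      ]
0.06293536777249713 -89.76672993749742
0.06043143827422407 175.53354582493247
0.060754237667974574 89.59926537729676
0.05962021538852791 -2.4263479739224976
D [[0.6025, -0.1765, 0.038], [0.5899, -0.4197, 0.038], [0.4886, -0.4095, 0.038], [0.5, -0.1705, 0.038]] [ 0.54524327 -0.29403863  0.038     ]
0.2436051814870992 -92.9698549546172
0.10185863037655615 174.20929238230423
0.2392422675818103 87.25475069640878
0.10267510578340784 -3.3314859088317386
[[ 9.487e-01  3.163e-01 -6.000e-04]
 [ 3.163e-01 -9.487e-01  1.400e-03]
 [-1.000e-04 -1.500e-03 -1.000e+00]] [[-0.007 -1.     0.001]
 [-0.976  0.007 -0.216]
 [ 0.216 -0.002 -0.976]]
```

jog_arm:
  delta_pos:
    - [55,-15,0]
    - [110,-30,0]
    - [165,-46,10]
    - [220,-61,25]
    - [275,-76,40]
  turn:
    - [0,0,5]
    - [0,0,10]
    - [0,0,15]
    - [0,0,20]
    - [0,0,21.3]
  jaw: -1
  force: 60

```text
t: 0.72
tcp_pos: [0.4357, -0.4326, 0.1907]
tcp_rot: [0.0, 1.0, -0.026, -0.0]
contact_force: [0.1, -0.7, 1.1]
width: 0.0001
gripper_force: 0.0
```

jog_arm:
  delta_pos:
    - [40,-30,40]
    - [80,-60,80]
    - [103,-77,120]
    - [103,-77,142]
    - [103,-77,142]
  turn:
    - [0,0,0]
    - [0,0,0]
    - [0,0,0]
    - [0,0,0]
    - [0,0,0]

```text
t: 1.35
tcp_pos: [0.5399, -0.3608, 0.0468]
tcp_rot: [-0.001, 1.0, -0.025, -0.002]
contact_force: [-0.2, -0.6, 0.5]
width: 0.0001
gripper_force: 0.0
```

jog_arm:
  delta_pos:
    - [0,0,5]
    - [0,0,9]
    - [0,0,12]
    - [0,0,12]
    - [0,0,12]
  turn:
    - [0,0,0]
    - [0,0,0]
    - [0,0,0]
    - [0,0,0]
    - [0,0,0]

```text
t: 1.98
tcp_pos: [0.5413, -0.3625, 0.0378]
tcp_rot: [0.0, 1.0, -0.025, 0.0]
contact_force: [-0.6, -0.5, 1.8]
width: 0.0001
gripper_force: 1.4
```

jog_arm:
  delta_pos:
    - [0,0,2]
    - [0,0,4]
    - [0,0,5]
    - [0,0,5]
    - [0,0,5]
  turn:
    - [0,0,0]
    - [0,0,0]
    - [0,0,0]
    - [0,0,0]
    - [0,0,0]

```text
t: 2.6
tcp_pos: [0.5414, -0.3626, 0.0375]
tcp_rot: [0.001, 1.0, -0.025, 0.001]
contact_force: [-12.9, 6.5, 40.2]
width: 0.0005
gripper_force: 20.2
```

It's stiff here: 5 mm commanded, 0.3 mm moved, 40 N. I'll probe the neighbouring slats.

jog_arm:
  delta_pos:
    - [0,0,-12]
    - [0,-15,-12]
    - [0,-15,-8]
    - [0,-15,-3]
    - [0,-15,-3]
  turn:
    - [0,0,0]
    - [0,0,0]
    - [0,0,0]
    - [0,0,0]
    - [0,0,0]

```text
t: 3.22
tcp_pos: [0.5423, -0.3454, 0.0375]
tcp_rot: [-0.001, 1.0, -0.024, -0.0]
contact_force: [-8.1, 10.2, 29.2]
width: 0.0002
gripper_force: 14.8
```

jog_arm:
  delta_pos:
    - [0,0,-10]
    - [0,-15,-10]
    - [0,-15,-5]
    - [0,-15,0]
    - [0,-15,0]
  turn:
    - [0,0,0]
    - [0,0,0]
    - [0,0,0]
    - [0,0,0]
    - [0,0,0]

```text
t: 3.85
tcp_pos: [0.5423, -0.332, 0.0343]
tcp_rot: [-0.0, 1.0, -0.025, -0.001]
contact_force: [-0.1, 0.8, 2.0]
width: 0.0001
gripper_force: 0.8
```

jog_arm:
  delta_pos:
    - [0,0,-10]
    - [0,-15,-10]
    - [0,-15,-5]
    - [0,-15,0]
    - [0,-15,0]
  turn:
    - [0,0,0]
    - [0,0,0]
    - [0,0,0]
    - [0,0,0]
    - [0,0,0]

```text
t: 4.47
tcp_pos: [0.5432, -0.317, 0.0347]
tcp_rot: [-0.0, 1.0, -0.025, -0.0]
contact_force: [-0.4, 0.9, 2.2]
width: 0.0
gripper_force: 0.7
```

jog_arm:
  delta_pos:
    - [0,0,-12]
    - [0,40,-12]
    - [0,62,-10]
    - [0,62,0]
    - [0,62,0]
  turn:
    - [0,0,0]
    - [0,0,0]
    - [0,0,0]
    - [0,0,0]
    - [0,0,0]

```text
t: 5.1
tcp_pos: [0.5398, -0.3828, 0.0376]
tcp_rot: [0.003, 1.0, -0.026, 0.001]
contact_force: [-6.6, -6.1, 16.4]
width: -0.0002
gripper_force: 8.5
```

jog_arm:
  delta_pos:
    - [0,0,-10]
    - [0,8,-10]
    - [0,8,-5]
    - [0,8,0]
    - [0,8,0]
  turn:
    - [0,0,0]
    - [0,0,0]
    - [0,0,0]
    - [0,0,0]
    - [0,0,0]

```text
t: 5.72
tcp_pos: [0.54, -0.387, 0.0374]
tcp_rot: [0.0, 1.0, -0.025, 0.0]
contact_force: [-8.1, 3.4, 24.2]
width: 0.0001
gripper_force: 11.8
```

jog_arm:
  delta_pos:
    - [0,0,-10]
    - [0,8,-10]
    - [0,8,-5]
    - [0,8,0]
    - [0,8,0]
  turn:
    - [0,0,0]
    - [0,0,0]
    - [0,0,0]
    - [0,0,0]
    - [0,0,0]

```text
t: 6.35
tcp_pos: [0.5391, -0.3952, 0.0345]
tcp_rot: [-0.0, 1.0, -0.025, -0.001]
contact_force: [-1.4, -1.3, 3.4]
width: -0.0
gripper_force: 1.5
```

jog_arm:
  delta_pos:
    - [0,0,-12]
    - [0,-37,-12]
    - [0,-52,-10]
    - [0,-52,0]
    - [0,-52,0]
  turn:
    - [0,0,0]
    - [0,0,0]
    - [0,0,0]
    - [0,0,0]
    - [0,0,0]

```text
t: 6.98
tcp_pos: [0.5437, -0.3416, 0.0375]
tcp_rot: [-0.001, 1.0, -0.024, 0.001]
contact_force: [-4.1, 11.2, 23.6]
width: -0.0002
gripper_force: 11.9
```

The deck is stiff from y −0.387 to −0.342 and soft on both sides, so three slats are held, centred at world y ≈ −0.3635. Next I'll fetch the block.

jog_arm:
  delta_pos:
    - [0,0,-50]
    - [-30,-15,-85]
    - [-80,-38,-85]
    - [-130,-61,-80]
    - [-146,-68,-70]
  turn:
    - [0,0,0]
    - [0,0,0]
    - [0,0,0]
    - [0,0,0]
    - [0,0,0]
  jaw: 1

```text
t: 7.6
tcp_pos: [0.3966, -0.2681, 0.1051]
tcp_rot: [0.0, 1.0, -0.026, -0.001]
contact_force: [0.5, -0.4, -0.1]
width: 0.0852
gripper_force: 0.0
```

Run:
```python
from h import *
i=cams.snapshot("side")[130:200,240:340]
cv2.imwrite("pics/c2.png",cv2.resize(i,None,fx=7,fy=7,interpolation=cv2.INTER_CUBIC))
i=cams.snapshot("top")[130:245,300:440]
cv2.imwrite("pics/c3.png",cv2.resize(i,None,fx=5,fy=5,interpolation=cv2.INTER_CUBIC))
s=bot.state();print(s["tcp_pos"],s["width"])
```

```text
[ 0.3971678  -0.26817828  0.10451334] 0.08538547354943636
```

View pics/c2.png

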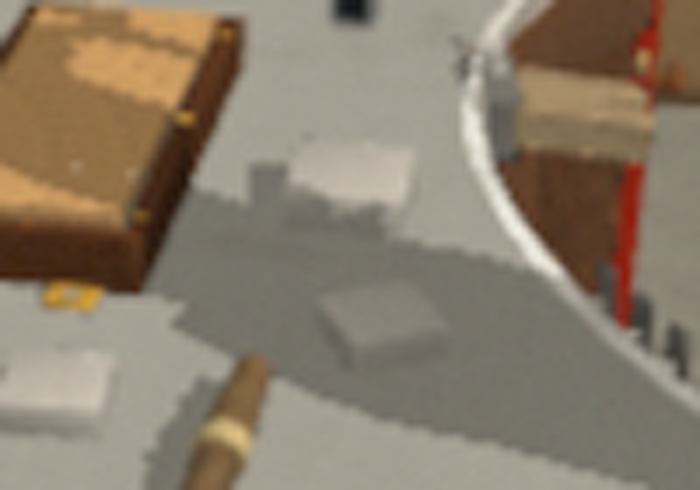

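The side crop shows the block untouched, with its top-face corners at about (297,143), (414,147), (402,208) and (288,193), and a dark fingertip above at (353,10). I'll cross-check its position from this view.

Run:
```python
from h import *
P=px2w("side",np.array([(297,143),(414,147),(402,208),(288,193)])/7.+[240-.43,130-.43],.02);print(P.round(4),P.mean(0))
def proj(n,p): c=cams.get_calibration(n);return cv2.projectPoints(np.array(p,float),c["rvec"],c["tvec"],c["camera_matrix"],None)[0].reshape(-1,2)
print((proj("side",[[.397,-.268,.105],[.395,-.225,.118],[.399,-.311,.118]])-[240,130])*7)
```

```text
[[ 0.4335 -0.2951  0.02  ]
 [ 0.3729 -0.2981  0.02  ]
 [ 0.3742 -0.2303  0.02  ]
 [ 0.432  -0.239   0.02  ]] [ 0.40312689 -0.26562091  0.02      ]
[[365.11836443  12.86174709]
 [362.63014965  24.23950928]
 [369.20371436 -45.93951506]]
```

jog_arm:
  delta_pos:
    - [5,-2,35]
    - [5,-2,65]
    - [5,-2,90]
    - [5,-2,104]
    - [5,-2,107]
  turn:
    - [0,0,0]
    - [0,0,0]
    - [0,0,0]
    - [0,0,0]
    - [0,0,0]

```text
t: 8.32
tcp_pos: [0.4051, -0.2666, -0.0025]
tcp_rot: [-0.0, 1.0, -0.025, -0.0]
contact_force: [0.2, 0.5, -0.0]
width: 0.0853
gripper_force: 0.0
```

jog_arm:
  delta_pos:
    - [0,0,0]
    - [0,0,0]
    - [0,0,0]
    - [0,0,0]
    - [0,0,0]
  turn:
    - [0,0,0]
    - [0,0,0]
    - [0,0,0]
    - [0,0,0]
    - [0,0,0]
  jaw: -1
  force: 60

```text
t: 8.95
tcp_pos: [0.4056, -0.2665, -0.0005]
tcp_rot: [0.001, 1.0, -0.025, 0.001]
contact_force: [-1.9, 1.0, 6.2]
width: 0.0605
gripper_force: 65.4
```

jog_arm:
  delta_pos:
    - [0,0,-15]
    - [0,0,-45]
    - [0,0,-85]
    - [30,18,-95]
    - [60,37,-95]
  turn:
    - [0,0,0]
    - [0,0,0]
    - [0,0,0]
    - [0,0,0]
    - [0,0,0]

```text
t: 9.57
tcp_pos: [0.4641, -0.3069, 0.0959]
tcp_rot: [0.001, 1.0, -0.025, 0.001]
contact_force: [0.2, -1.1, -5.4]
width: 0.0611
gripper_force: 67.8
```

jog_arm:
  delta_pos:
    - [35,22,0]
    - [70,44,0]
    - [84,53,0]
    - [84,53,10]
    - [84,53,10]
  turn:
    - [0,0,0]
    - [0,0,0]
    - [0,0,0]
    - [0,0,0]
    - [0,0,0]

```text
t: 10.2
tcp_pos: [0.5423, -0.3621, 0.082]
tcp_rot: [-0.001, 1.0, -0.025, -0.002]
contact_force: [-0.7, 0.8, -4.3]
width: 0.0604
gripper_force: 67.6
```

Run:
```python
from h import *
i=cams.snapshot("side")[80:200,200:340]
cv2.imwrite("pics/c4.png",cv2.resize(i,None,fx=5,fy=5,interpolation=cv2.INTER_CUBIC))
s=bot.state();print(s["tcp_pos"],s["width"],s["contact_force"])
```

```text
[ 0.54267286 -0.36225636  0.08261035] 0.060381915657399324 [-0.57951683 -0.742347   -5.20283079]
```

View pics/c4.png

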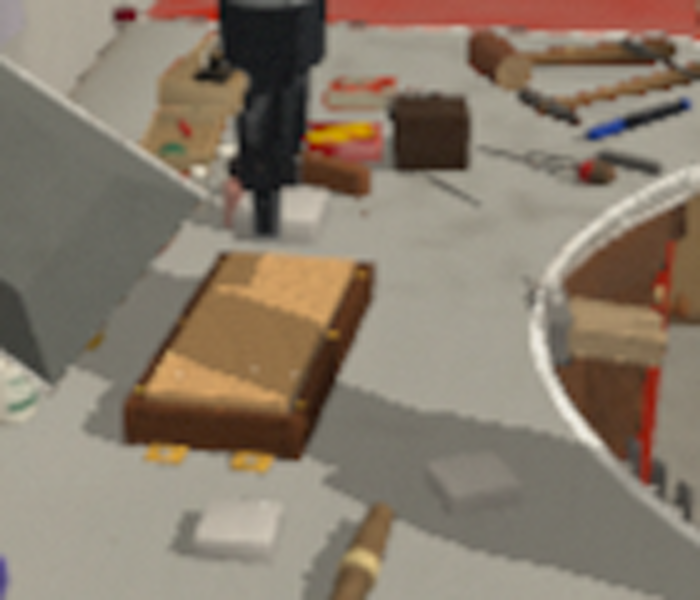

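The block is held and looks level, but seems offset toward the robot relative to the finger (block around (245–328, 190–238), finger at 267). I'll measure it in one enlarged crop.

Run:
```python
from h import *
a=cams.snapshot("side")[108:136,236:276]
b=cams.snapshot("top")[130:210,350:430]
a=cv2.resize(a,None,fx=10,fy=10,interpolation=cv2.INTER_CUBIC)
b=cv2.resize(b,None,fx=5,fy=5,interpolation=cv2.INTER_CUBIC)
o=np.zeros((400,800,3),np.uint8);o[:280,:400]=a;o[:,400:]=b
cv2.imwrite("pics/c5.png",o)
```

```text
(no output)
```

View pics/c5.png

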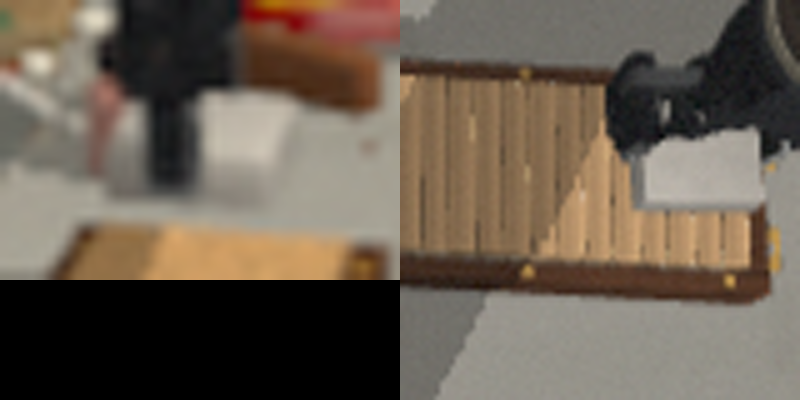

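The block is about 6 mm nearer the robot than the TCP (front face 108–275, finger centre 174). I'll correct for that and lower it.

jog_arm:
  delta_pos:
    - [5,1,12]
    - [5,1,25]
    - [5,1,36]
    - [5,1,41]
    - [5,1,41]
  turn:
    - [0,0,0]
    - [0,0,0]
    - [0,0,0]
    - [0,0,0]
    - [0,0,0]

```text
t: 10.98
tcp_pos: [0.5488, -0.3643, 0.0416]
tcp_rot: [-0.0, 1.0, -0.025, -0.0]
contact_force: [0.3, 0.0, -5.5]
width: 0.0604
gripper_force: 67.7
```

jog_arm:
  delta_pos:
    - [0,0,1]
    - [0,0,2]
    - [0,0,3]
    - [0,0,3]
    - [0,0,3]
  turn:
    - [0,0,0]
    - [0,0,0]
    - [0,0,0]
    - [0,0,0]
    - [0,0,0]

```text
t: 11.6
tcp_pos: [0.5491, -0.3645, 0.0393]
tcp_rot: [0.0, 1.0, -0.025, 0.0]
contact_force: [-0.2, 0.3, -5.2]
width: 0.0604
gripper_force: 67.7
```

jog_arm:
  delta_pos:
    - [0,0,0.5]
    - [0,0,1]
    - [0,0,2]
    - [0,0,2]
    - [0,0,2]
  turn:
    - [0,0,0]
    - [0,0,0]
    - [0,0,0]
    - [0,0,0]
    - [0,0,0]

```text
t: 12.22
tcp_pos: [0.5492, -0.3645, 0.0374]
tcp_rot: [0.0, 1.0, -0.025, 0.0]
contact_force: [-0.2, -1.0, -4.5]
width: 0.0606
gripper_force: 67.8
```

jog_arm:
  delta_pos:
    - [0,0,0.5]
    - [0,0,1]
    - [0,0,1.5]
    - [0,0,1.5]
    - [0,0,1.5]
  turn:
    - [0,0,0]
    - [0,0,0]
    - [0,0,0]
    - [0,0,0]
    - [0,0,0]

```text
t: 12.85
tcp_pos: [0.5492, -0.3645, 0.0372]
tcp_rot: [0.0, 1.0, -0.025, 0.0]
contact_force: [-4.2, 2.8, 8.5]
width: 0.0605
gripper_force: 69.3
```

The contact is firm, so I'll release and retreat.

jog_arm:
  delta_pos:
    - [0,0,-1]
    - [0,0,-1]
    - [0,0,-1]
    - [0,0,-1]
    - [0,0,-1]
  turn:
    - [0,0,0]
    - [0,0,0]
    - [0,0,0]
    - [0,0,0]
    - [0,0,0]
  jaw: 1

```text
t: 13.48
tcp_pos: [0.5491, -0.3645, 0.0367]
tcp_rot: [0.0, 1.0, -0.025, -0.0]
contact_force: [-0.2, 0.2, -0.1]
width: 0.0857
gripper_force: 0.0
```

jog_arm:
  delta_pos:
    - [0,0,-20]
    - [0,0,-60]
    - [0,0,-110]
    - [-40,0,-150]
    - [-80,0,-180]
  turn:
    - [0,0,0]
    - [0,0,0]
    - [0,0,0]
    - [0,0,0]
    - [0,0,0]

```text
t: 14.1
tcp_pos: [0.469, -0.3607, 0.2202]
tcp_rot: [0.001, 1.0, -0.025, 0.001]
contact_force: [-0.1, -0.6, 0.4]
width: 0.0852
gripper_force: 0.0
```

jog_arm:
  delta_pos:
    - [-50,30,0]
    - [-90,60,0]
    - [-130,90,0]
    - [-130,90,0]
    - [-130,90,0]
  turn:
    - [0,0,0]
    - [0,0,0]
    - [0,0,0]
    - [0,0,0]
    - [0,0,0]

```text
t: 14.72
tcp_pos: [0.3354, -0.4438, 0.218]
tcp_rot: [0.0, 1.0, -0.025, 0.001]
contact_force: [0.1, 0.5, 0.5]
width: 0.0855
gripper_force: 0.0
```

Run:
```python
from h import *
a=cams.snapshot("side")[115:175,215:285]
b=cams.snapshot("top")[130:210,350:430]
a=cv2.resize(a,(400,343),interpolation=cv2.INTER_CUBIC)
b=cv2.resize(b,None,fx=5,fy=5,interpolation=cv2.INTER_CUBIC)
o=np.zeros((400,800,3),np.uint8);o[:343,:400]=a;o[:,400:]=b
cv2.imwrite("pics/c6.png",o)
```

```text
(no output)
```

View pics/c6.png

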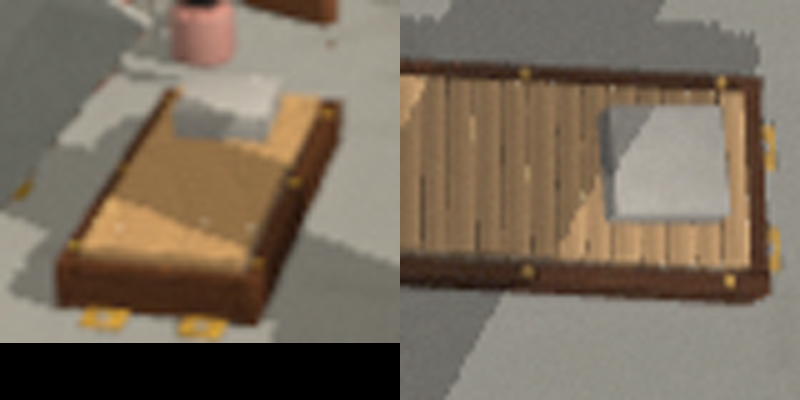

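The block stands flat on the slats: in the top view its face spans (610–725, 105–217), and about 45 px of slat shows below it. I'll check numerically how well it is centred.

Run:
```python
from h import *
f=lambda a:(np.array(a)-[400,0])/5.+[350-.4,130-.4]
B=px2w("top",f([(612,107),(724,105),(727,216),(613,219)]),.058).mean(0)
s=px2w("side",np.array([(190,78),(283,80),(270,115),(178,113)])/5.714+[214.6,114.6],.058).mean(0)
a=np.radians(-2.9);R=np.array([[np.cos(a),-np.sin(a)],[np.sin(a),np.cos(a)]])
for P in(B,s):print(P,(P[:2]-[.5452,-.294])@R)
```

```text
[ 0.54307789 -0.36258677  0.058     ] [ 0.00135062 -0.0686063 ]
[ 0.54446477 -0.3619538   0.058     ] [ 0.00270369 -0.06790398]
```

Within 3 mm of the middle line and at local y ≈ −68 mm, the centre of the stiff slats, so I'm handing it in.

```bash
python3 -c "
from rig import ticket
print(ticket.job_done())"
```

```text
the job is handed in; nothing more can be done
None
```

I found the bar by pressing along the slats (about 68 mm toward the robot's right-hand end of the deck from its centre), set the steel block flat over it within 3 mm of the middle line, released it and handed the job in; the hand-in call returned no verdict.

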